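# Seat the keyed drive hub on the paint-mixer spindle

### The job

Put the loose drive hub onto the upright spindle of the paint mixer's drive unit: lower it over the spindle gently, turn it with light pressure until its tab drops into the spindle's keyway, and press it fully home so that it sits flat on the round seat. Never force it: if the tab is not in the keyway, feel for it by turning. Let go at the end, and leave the plain spacer, the cup and the tin where they are.

Things in the scene. Friction and masses are not known exactly. Their poses are not given: they have to be found in the camera images.
- hub: Loose aluminium drive hub, 34 mm high, 0.19 to 0.35 kg. Round flange, 92 mm across, is the lowest 8 mm; above it a hexagonal boss, 52 mm across flats, 8 to 34 mm high, to grip by two parallel flats; the flats face 0, 60, 120, 180, 240, 300 degrees from its +x. A 38 mm bore runs through along z, its mouth below flared to 41 mm. Origin: on the axis at the underside, z up; yaw starts anywhere.
- hub_tab (a point): Middle of the lower edge of the hub's one tab, 15 mm from the axis on the hub's +x side, 24 mm above its underside (below it the bore is plain). The tab sticks into the bore: 7.5 mm wide, reaching in to 12.5 mm from the axis, 24 to 34 mm above the underside.
- mixer: Bench drive unit of the paint mixer, fixed: grey box 140 x 140 mm, 46 mm high, on top a round black rubber-cushioned seat 72 mm across (sinks 1 mm per 6 N), and a steel spindle standing up from the seat's centre. More than 30 N between hub and drive unit, pressing or twisting, damages it. Origin: centre of the box's underside; +x points away from its black button panel, z up.
- spindle_top (a point): Centre of the spindle's end, 32 mm above the seat. The spindle is 36 mm across, its end bevelled by 1.5 mm, and braked: it does not turn under light loads. One keyway, 9 mm wide, open at the top, runs down its whole side, floor 10 mm from the axis. Its direction is NOT in any pose: anywhere up to 0.6 rad to either side of the mixer's +x. Feel for it, or look from above.
- seat (a point): Centre of the seat's top face, on the spindle's axis, 52 mm above the bench; z up. The hub's origin must end here. A hub whose tab is off the keyway stops with its underside 8 mm above the seat, the tab resting on the spindle's end.
- spacer: Loose plain aluminium ring without tab, 60 mm across, hole 39 mm, 12 mm high; a bystander. Origin: centre of its underside.
- cup: Loose white plastic mixing cup, 84 mm across, 85 mm high; a bystander. Origin: centre of its underside.
- tin: Loose paint tin, 86 mm across, 100 mm high; a bystander. Origin: centre of its underside.
Not all that is in view belongs to the job. What is meant by the hub is not black, and is the smaller of those in its own colour.

How it is judged:
By the outcome, as a careful person would: the job done as asked, in the order asked, and still so for the second after the job is handed in, with the robot touching nothing.
It also fails if it takes over 61 s, if anything falls off the work surface, if the arm or the gripper's body presses on something with over 40 N, if the wrist force passes 120 N, or if a joint passes its speed limit or range.

### The arm

A 6-joint arm with a two-finger parallel gripper is mounted at the origin on the work surface. World frame = base frame: x ahead of the robot, y to its left, z up, the work surface at z = 0. Lengths are in mm, angles in rad, forces in N, time in s.
With the tool pointing down it reaches from about 350 to 975 mm from the base axis. Payload 7.1 kg.
Tool frame: the origin (TCP) lies at the very end of the fingers, on their centre line; the grasp point (between the pads) lies 19 mm behind it (ctrl.grasp_offset is the distance from the TCP to the grasp point, in mm); z points along the fingers, y is the line along which they close (so a half turn about z gives the same grasp; the last joint's range is limited). The gripper opens to 88 mm and grips with 3 to 60 N. Pads are 20 mm wide; open, the fingers measure 115 mm over their backs; the gripper's body (75 mm by 178 mm) begins 61 mm behind the grasp point.
Start: joints at [-1.248, 0.423, 1.63, -0, 1.089, -0.019], TCP at [209.507, -588.822, 222.675] pointing down, gripper open.
Joint ranges: [-3, 3], [-0.9, 2.11], [0.09, 2.58], [-1.31, 4.45], [0.11, 2.69], [-2.54, 2.54]. Speed limits (rad/s): [2.39, 2.39, 3.01, 3.14, 3.14, 3.14].

### API

Orientations are given as a rotation vector (axis times angle).
In Python, from workcell import ctrl, viewer, ticket, models gives the robot as it stands.
- The arm moves only by the tool play_rows, never from a script. Its arguments are lists of equal length, an entry for each row: "dp": the shift along the world's x, y, z in mm, a list of three; "yaw": the turn about the world's z in degrees. In form: {"dp": [[tx, ty, tz], ...], "yaw": [yaw, ...]}. A call has 1 to 8 rows; each row shifts and turns the commanded pose from where the row before left it; what a row does not reach is not made up. A row lasts 1/12 s, in which the tool goes at most 41.7 mm and 7.16 degrees, less where a joint would pass 70% of its speed; a pose out of reach is approached as far as the arm can. A call is refused whole if a number of a shift passes 41.7 or a number of a turn 7.16, either way. A call with a gripper value outside its range is refused whole. "gripper" is the closure, from 0 (fully open) to 1 (shut), set as the call begins (left out, the last holds). The fingers move at their own pace and stop on an object; the grip force is fixed at half the most. Time passes only in rows, so rows that do not move let the fingers close. It gives the time, the measured TCP pose, the force, the opening and the grip force at its end, in the units of the state.
- ctrl.get_obs(): the state, without advancing time (a new reading comes with each control period).
- viewer.get_image(name): name is "scene" or "top" or "wrist"; returns a dict with "pixels" (400x640x3 uint8, red, green, blue), "range_z" (400x640 float32, mm along the optical axis (not along the pixel's ray), 0 where there is no reading), "fx", "fy", "cx", "cy" (pixels), "T" (4x4, takes a point from camera to world coordinates); the wrist camera has in their place "hand_eye" (4x4, takes a point from camera to tool coordinates, whose origin is the TCP and whose axes are the flange's). Camera axes: x right, y up, looking along -z (the intrinsics and any distortion apply to the point x, -y, -z); pixel columns grow to the right and rows downward; lengths in mm; the calibration is good to about 2 mm. A picture is of the moment at which its call begins: read the wrist's pose just before it.
- ticket.close_job(): hands the job in; it is judged then, once.
Trained networks look in a picture, given as the dict that the camera call returned (one of the last four; its "shot" number tells which), for a name from the list of things; names that differ only in an ending like _2 or _b are one class to them, and where a whole thing is asked for, a point or a joint stands for the part that bears it (a point fixed in the world has none). Each returns a list of dicts, best first, with "conf" (0 to 1); they miss things now and then, are a little off and sometimes report something else, mostly with a low value. They report only what shows in the picture. A call takes as long as a camera call. They do not tell look-alikes from the thing itself.
- models.look_for(picture, name): "bbox" ([centre column, centre row, width, height] in pixels, round what is visible of it).
- models.landmark_of(picture, name): "location" ([column, row] in pixels: a listed point, or the origin of a listed thing).
The state is a dict: "t": time; "qpos": joint angles; "qvel": joint speeds; "joint_torque": joint torques, N m; "ee_pos": TCP position; "orientation": TCP orientation; "ft_force": force on the tool from outside, world axes, zero at the start; "moment": the same for the moment, N m; "width": finger opening in mm; "grasp_force": force on a finger pad.
Only numpy, scipy, OpenCV 4.12 (cv2) and the standard library are available. Lean on these libraries where they do the work, as an engineer would, in place of code of your own. Each camera call takes 0.05 s, during which the arm holds its last target. There are 200 camera calls.

## Working session

There is one attempt and no reset: what is moved stays moved. The work goes in short steps, Python scripts to look and compute and a tool call to move; the robot and the scene stay as the last step left them, time stands still between calls to the robot, and variables do not carry over. Pictures are saved under pics/ and viewed, at most 10 in all, crops included, and the job is handed in when it is done.

Besides the shell and the picture viewer there is one more tool, called after "Request:" in YAML: its name, and indented under it one key for each argument. play_rows: Moves the arm, as the interface text tells. Its arguments: {"type":"object","properties":{"dp":{"type":"array"},"yaw":{"type":"array"},"gripper":{"type":"number"}},"required":["dp","yaw"]}

```bash
mkdir -p pics; cat > h.py <<'E'
import numpy as np, cv2
from scipy.spatial.transform import Rotation as R
from workcell import ctrl, viewer, ticket, models
def shot(n):
    o=ctrl.get_obs(); p=viewer.get_image(n)
    if 'T' not in p or p['T'] is None:
        T=np.eye(4);T[:3,:3]=R.from_rotvec(o['orientation']).as_matrix();T[:3,3]=o['ee_pos']
        p['TW']=T@np.array(p['hand_eye'])
    else: p['TW']=np.array(p['T'])
    return p
def ray(p,u,v):
    d=np.array([(u-p['cx'])/p['fx'],-(v-p['cy'])/p['fy'],-1.]); return p['TW'][:3,3],p['TW'][:3,:3]@d
def at_z(p,u,v,z):
    c,d=ray(p,u,v); return c+d*(z-c[2])/d[2]
def at_depth(p,u,v):
    c,d=ray(p,u,v); return c+d*p['range_z'][int(round(v)),int(round(u))]
def proj(p,X):
    q=np.linalg.inv(p['TW'])@np.append(X,1); return p['cx']+p['fx']*q[0]/-q[2], p['cy']-p['fy']*q[1]/-q[2]
def save(p,f,box=None,s=1):
    im=p['pixels'][:,:,::-1]
    if box: im=im[box[1]:box[3],box[0]:box[2]]
    cv2.imwrite('pics/'+f,cv2.resize(im,None,fx=s,fy=s,interpolation=cv2.INTER_CUBIC))
E
python3 - <<'E'
from h import *
np.set_printoptions(precision=1,suppress=True)
P={n:shot(n) for n in ('top','scene')}
save(P['top'],'top.png'); save(P['scene'],'scene.png')
print([k for k in P['top']],P['top']['TW'][:3,3],P['scene']['TW'][:3,3])
for n,p in P.items():
    for t in ('hub','mixer','spacer','cup','tin'):
        for r in models.look_for(p,t)[:4]:
            b=np.array(r['bbox']); print(n,t,round(r['conf'],2),b,at_depth(p,b[0],b[1]))
    for t in ('hub','hub_tab','spindle_top','seat','mixer'):
        for r in models.landmark_of(p,t)[:4]:
            b=np.array(r['location']); print(n,'LM',t,round(r['conf'],2),b,at_depth(p,b[0],b[1]))
E
```

```text
['pixels', 'range_z', 'fx', 'fy', 'cx', 'cy', 'T', 'shot', 'TW'] [ 379.2   32.5 1110.6] [1066.5  279.8  762.1]
top hub 0.89 [200.8 275.2  54.1  57.4] [420.4 294.7   2.5]
top hub 0.84 [269.4 240.5  43.   40.3] [507.3 150.2   0.1]
top hub 0.78 [209.  212.2  39.2  42.3] [562.3 292.2   3. ]
top hub 0.31 [413.8 268.2  79.7  75.8] [ 459.6 -159.6   86.8]
top mixer 0.71 [415.7 266.8  78.8  72.5] [ 463.  -164.2   82.9]
top spacer 0.58 [342.2 150.7  24.   25.6] [728.8  -1.8  -0.8]
top cup 0.63 [449.8 139.3  42.3  44. ] [ 773.1 -253.1    0.2]
top tin 0.9 [249.  132.4  42.6  47.2] [724.6 203.1 100.6]
top LM hub 0.84 [206.6 210.3] [566.7 298.7   0.5]
top LM hub_tab 0.86 [267.8 247.6] [487.7 148.7  34.4]
top LM hub_tab 0.64 [200.9 218.2] [542.5 300.8  35.5]
top LM hub_tab 0.61 [190.7 271.6] [426.7 317.1   5.3]
top LM spindle_top 0.94 [418.7 266.6] [ 463.9 -170.6   81.9]
top LM seat 0.72 [411.9 262.9] [ 470.6 -156.4   81.7]
top LM seat 0.22 [253.3 138.7] [711.4 192.7  99.7]
top LM mixer 0.95 [412.4 268.8] [ 458.7 -158.    80.3]
scene hub 0.83 [412.8 243.8  39.7  34.9] [583.6 291.4  35. ]
scene hub 0.57 [430.1 199.6  49.7  46.3] [457.1 295.2  46.2]
scene hub 0.56 [362.3 206.6  41.2  34.9] [533.2 155.2  33. ]
scene spacer 0.87 [264.2 256.9  28.6  22.5] [732.5  -1.6  -0.1]
scene cup 0.89 [166.8 217.8  42.6  49.3] [ 740.7 -263.5    6.7]
scene tin 0.75 [352.4 291.   45.5  60.4] [770.6 217.2 100.5]
scene LM hub 0.96 [414.6 244.3] [582.5 295.3  34. ]
scene LM hub 0.86 [428.3 199.2] [458.8 291.   47.4]
scene LM hub 0.59 [360.1 207.1] [534.9 150.5  30.5]
scene LM hub_tab 0.94 [436.9 197.9] [445.4 308.5  46.1]
scene LM hub_tab 0.81 [419.8 236.9] [544.2 301.3  12.5]
scene LM spindle_top 0.57 [254.2 133.6] [ 469.  -169.4   86.1]
scene LM seat 0.7 [257.1 143.3] [ 481.7 -155.9   68.3]
scene LM seat 0.18 [265.2 261. ] [740.9   5.8   0.6]
scene LM mixer 0.56 [256.9 158.5] [ 512.5 -141.6   47.3]
```

View pics/top.png

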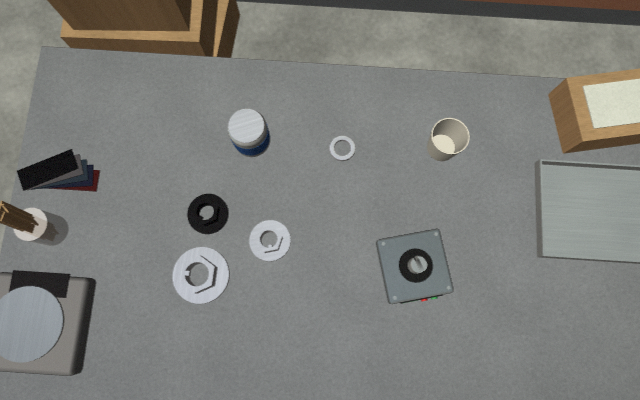

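```bash
python3 - <<'E'
from h import *
p=shot('top')
im=p['pixels'][170:310,160:310,::-1]; cv2.imwrite('pics/crop1.png',cv2.resize(im,None,fx=5,fy=4.2*1,interpolation=cv2.INTER_CUBIC)[:590])
E
```

```text
(no output)
```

View pics/crop1.png

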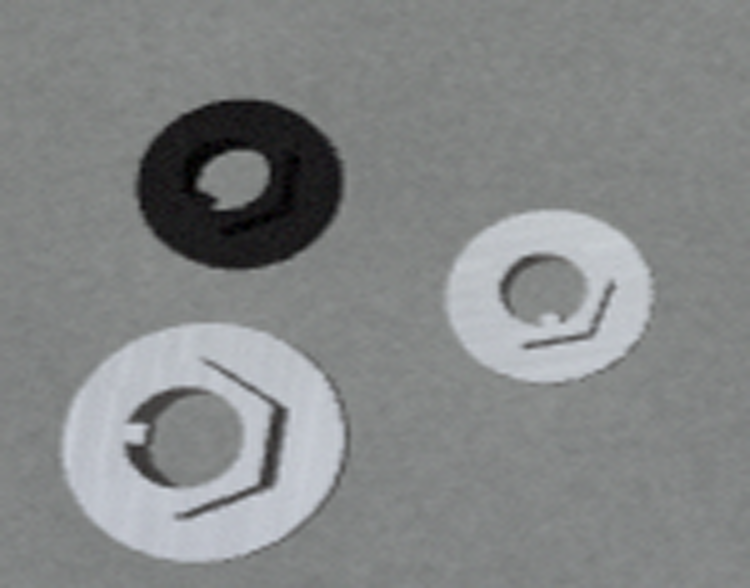

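Candidates in the top picture are the black hub (208,213), the large silver hub (201,275) and the small silver hub (269,240). I choose the small silver one, which isn't black and is the smaller of the two silver ones. In the crop its tab points down the picture, toward world -x. The mixer is at (415,266), with its buttons facing -x.

```bash
python3 - <<'E'
from h import *
np.set_printoptions(precision=2,suppress=True)
p=shot('top')
print('hub axis approx',at_z(p,269.6,240.5,6), 'spindle',at_z(p,418.3,265,84), 'mixer box')
w=shot('wrist'); print(np.array(w['hand_eye']), w['fx'],w['cx'],w['cy'])
print(w['TW']); print(ctrl.get_obs())
E
```

```text
hub axis approx [506.62 149.11   6.  ] spindle [ 466.98 -169.29   84.  ] mixer box
[[   0.      0.97    0.26   70.42]
 [   1.     -0.      0.      0.31]
 [   0.      0.26   -0.97 -161.6 ]
 [   0.      0.      0.      1.  ]] 344.0235014910518 316.91187502952454 200.4644514837611
[[   0.34    0.91    0.25  275.98]
 [  -0.94    0.32    0.09 -565.51]
 [  -0.     -0.26    0.97  384.25]
 [   0.      0.      0.      1.  ]]
{'t': 1.25, 'qpos': array([-1.25,  0.42,  1.63,  0.  ,  1.09, -0.02]), 'qvel': array([-0., -0.,  0., -0., -0., -0.]), 'joint_torque': array([ -0.  , -54.46, -27.4 ,   0.06,   0.02,  -0.  ]), 'ee_pos': array([ 209.48, -588.82,  222.66]), 'orientation': array([-3.1 , -0.53, -0.  ]), 'ft_force': array([ 0.47, -0.07,  0.29]), 'moment': array([-0.03, -0.02,  0.05]), 'grasp_force': 0.0, 'width': 87.72955752317658}
```

Request:
play_rows:
  dp:
    - [16, 26, 0]
    - [16, 26, 0]
    - [16, 26, 0]
    - [16, 26, 0]
    - [16, 26, 0]
    - [16, 26, 0]
    - [16, 26, 0]
    - [16, 26, 0]
  yaw: [0, 0, 0, 0, 0, 0, 0, 0]

```text
t: 1.92
ee_pos: [338.1, -379.6, 222.8]
orientation: [3.096, 0.534, 0.0]
ft_force: [0.5, 0.8, 0.2]
width: 87.9
grasp_force: 0.0
```

Request:
play_rows:
  dp:
    - [16, 26, -5]
    - [16, 26, -5]
    - [16, 26, -5]
    - [16, 26, -5]
    - [16, 26, -5]
    - [16, 26, -5]
    - [16, 26, 0]
    - [17, 29, 0]
  yaw: [0, 0, 0, 0, 0, 0, 0, 0]

```text
t: 2.58
ee_pos: [466.9, -168.6, 192.5]
orientation: [3.096, 0.534, -0.0]
ft_force: [-0.0, -0.9, -0.1]
width: 87.6
grasp_force: 0.0
```

Request:
play_rows:
  dp:
    - [0, 0, 0]
    - [0, 0, 0]
  yaw: [0, 0]

```text
t: 2.75
ee_pos: [467.1, -168.7, 192.7]
orientation: [3.095, 0.54, 0.0]
ft_force: [0.3, -0.0, -0.1]
width: 87.7
grasp_force: 0.0
```

```bash
python3 - <<'E'
from h import *
np.set_printoptions(precision=2,suppress=True)
w=shot('wrist'); o=ctrl.get_obs(); print(o['ee_pos'],o['qpos'],o['ft_force'])
np.savez('mix.npz',**{k:w[k] for k in('pixels','range_z','TW')})
for t in ('spindle_top','seat','mixer'):
    for r in models.landmark_of(w,t)[:2]:
        print(t,r['conf'],r['location'],at_depth(w,*r['location']))
u,v=proj(w,np.array([467,-169,84.])); print(u,v)
u,v=int(u),int(v); save(w,'mix.png',(u-75,v-75,u+75,v+75),4)
E
```

```text
[ 466.53 -169.61  192.72] [-0.37  0.28  1.93 -0.    0.93  0.85] [0.15 0.98 0.17]
spindle_top 0.81 [319.3, 195.0] [ 469.81 -170.13   83.46]
spindle_top 0.15 [12.3, 25.5] [509.12 121.67  32.96]
seat 0.7 [318.6, 184.8] [ 477.42 -166.78   82.67]
mixer 0.83 [321.0, 175.8] [ 480.   -168.24   54.52]
316.81116078977016 197.86030864566567
```

View pics/mix.png

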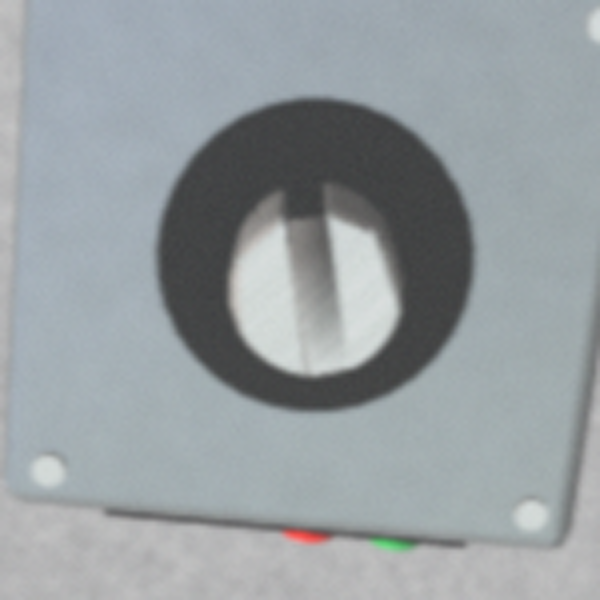

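The close view shows the spindle end centred near crop (315,288). The keyway opens at crop (305,190) on the far (+x) side, and a stripe runs down to (325,370). The keyway is therefore just left of tool +x, so I'll compute its yaw and the axis.

```bash
python3 - <<'E'
from h import *
np.set_printoptions(precision=2,suppress=True)
w=shot('wrist')
z=np.load('mix.npz'); 
u0,v0=316-75,197-75
W=lambda x,y,zz=84: at_z(w,u0+x/4,v0+y/4,zz)
for a,b in (((289,220),(308,372)),((325,205),(344,350))):
    A,B=W(*a),W(*b); d=A-B; print(A,B,np.degrees(np.arctan2(d[1],d[0])))
# top-disc points by depth
vv,uu=np.mgrid[150:240,270:370]
P=np.array([at_depth(w,u,v) for u,v in zip(uu.ravel(),vv.ravel())])
m=(P[:,2]>80)&(P[:,2]<90); Q=P[m]; print(m.sum(),Q[:,2].mean())
c,r=cv2.minEnclosingCircle(Q[:,:2].astype(np.float32)); print('circle',c,r)
s=(P[:,2]>49)&(P[:,2]<58)&(np.hypot(P[:,0]-c[0],P[:,1]-c[1])<60)
# seat circle from image dark
hsv=w['pixels'][150:240,270:370].max(axis=2).ravel()
D=np.array([at_z(w,u,v,52) for u,v in zip(uu.ravel(),vv.ravel())])[hsv<85]
c2,r2=cv2.minEnclosingCircle(D[:,:2].astype(np.float32)); print('seat',c2,r2)
# spindle face bright
print('boundary', [W(*q)[:2] for q in ((228,285),(402,310),(315,376))])
g=P[:,2].reshape(90,100)
print(g[18:80:3,40:56:2].round(0))
E
```

```text
[ 481.07 -162.61   84.  ] [ 452.38 -176.86   84.  ] 26.406163288803008
[ 486.34 -168.36   84.  ] [ 459.3  -182.23   84.  ] 27.145683008613002
1360 83.43484050404842
circle (469.52001953125, -170.0664825439453) 18.030780792236328
seat (469.98126220703125, -170.19561767578125) 35.127864837646484
boundary [array([ 464.33, -155.43]), array([ 471.21, -190.44]), array([ 452.05, -178.51])]
[[51. 51. 53. 52. 52. 67. 65. 62.]
 [51. 51. 51. 53. 51. 81. 80. 78.]
 [59. 53. 52. 53. 54. 54. 84. 84.]
 [68. 62. 65. 64. 68. 68. 84. 84.]
 [76. 78. 77. 80. 79. 82. 84. 82.]
 [83. 85. 83. 83. 84. 84. 84. 84.]
 [84. 84. 84. 83. 84. 83. 84. 82.]
 [81. 84. 84. 83. 83. 84. 84. 84.]
 [84. 83. 83. 85. 83. 83. 83. 84.]
 [84. 84. 84. 83. 84. 83. 84. 84.]
 [84. 84. 84. 84. 85. 85. 84. 83.]
 [84. 83. 84. 84. 84. 84. 83. 85.]
 [84. 83. 84. 84. 84. 84. 84. 84.]
 [84. 85. 83. 83. 83. 83. 84. 85.]
 [84. 84. 83. 84. 82. 85. 84. 83.]
 [52. 52. 82. 81. 82. 82. 50. 52.]
 [53. 51. 51. 53. 52. 52. 51. 53.]
 [53. 51. 50. 51. 52. 52. 52. 51.]
 [45. 51. 52. 52. 54. 51. 52. 46.]
 [46. 45. 45. 47. 46. 45. 46. 44.]
 [46. 47. 46. 45. 47. 45. 47. 46.]]
```

```bash
python3 - <<'E'
from h import *
np.set_printoptions(precision=2,suppress=True)
N=[]
c=np.array([469.6,-170.1])
for k in range(3):
    w=shot('wrist')
    for v in range(160,225):
        for u in range(285,350):
            X=at_z(w,u,v,84)[:2]-c; Z=at_depth(w,u,v)[2]
            if np.hypot(*X)<17 : N.append([*X,Z,w['pixels'][v,u].mean()])
N=np.array(N); M=N[(N[:,2]<72)]
print(len(M),M[:,:2].mean(0),np.degrees(np.arctan2(M[:,1].mean(),M[:,0].mean())))
# low, not on far rim: restrict r 11..16
r=np.hypot(M[:,0],M[:,1]);
for lo,hi in((10,13),(13,15),(15,17)):
    a=np.degrees(np.arctan2(M[:,1],M[:,0]))[(r>lo)&(r<hi)]; print(lo,len(a),np.percentile(a,[0,10,50,90,100]) if len(a) else '')
E
```

```text
179 [12.96  6.66] 27.2014483356937
10 19 [16.67 16.98 27.58 36.28 42.65]
13 77 [10.07 13.68 27.09 41.3  45.76]
15 83 [11.09 14.65 26.37 39.45 41.8 ]
```

Request:
play_rows:
  dp:
    - [2.5, 20, -3]
    - [2.5, 20, -3]
    - [2.5, 20, -3]
    - [2.5, 20, -3]
    - [2.5, 20, -3]
    - [2.5, 20, -3]
    - [2.5, 20, -3]
    - [2.5, 20, -3]
  yaw: [7, 7, 7, 7, 7, 7, 7, 7]

```text
t: 3.82
ee_pos: [486.5, -9.4, 168.6]
orientation: [2.478, 1.931, 0.0]
ft_force: [0.1, -0.6, 0.1]
width: 87.8
grasp_force: 0.0
```

Request:
play_rows:
  dp:
    - [2.5, 20, -3]
    - [2.5, 20, -3]
    - [2.5, 20, -3]
    - [2.5, 20, -3]
    - [2.5, 20, -3]
    - [2.5, 20, -3]
    - [2.5, 20, -3]
    - [2.5, 19, -3]
  yaw: [7, 7, 7, 7, 7, 7, 7, 7]

```text
t: 4.48
ee_pos: [506.7, 149.8, 144.6]
orientation: [1.281, 2.869, 0.0]
ft_force: [0.8, -0.7, 0.4]
width: 87.7
grasp_force: 0.0
```

Request:
play_rows:
  dp:
    - [0, 0, 0]
    - [0, 0, 0]
  yaw: [0, 0]

```text
t: 4.65
ee_pos: [506.4, 149.2, 144.5]
orientation: [-1.29, -2.864, 0.001]
ft_force: [1.1, -1.0, -0.6]
width: 87.8
grasp_force: 0.0
```

```bash
python3 - <<'E'
from h import *
np.set_printoptions(precision=2,suppress=True)
w=shot('wrist'); o=ctrl.get_obs(); print(o['ee_pos'],o['orientation'],o['qpos'],o['width'])
for t in ('hub','hub_tab'):
    for r in models.landmark_of(w,t)[:3]:
        print(t,r['conf'],r['location'],at_z(w,*r['location'],0 if t=='hub' else 34))
u,v=map(int,proj(w,np.array([506.6,149,20.]))); print(u,v)
save(w,'hub.png',(u-100,v-75,u+100,v+75),4)
vv,uu=np.mgrid[0:400:1,120:520:1]
from itertools import count
P=np.array([at_depth(w,a,b) for a,b in zip(uu.ravel(),vv.ravel())])
near=np.hypot(P[:,0]-507,P[:,1]-149)<52
T=P[near&(P[:,2]>31)&(P[:,2]<38)]; F=P[near&(P[:,2]>6)&(P[:,2]<11)]
print(len(T),T[:,2].mean(),cv2.minEnclosingCircle(T[:,:2].astype(np.float32)))
print(len(F),cv2.minEnclosingCircle(F[:,:2].astype(np.float32)))
# hex fit: support widths over angle
hull=T[:,:2]
for a in range(0,60,3):
    n=[(np.cos(np.radians(a+k)),np.sin(np.radians(a+k))) for k in(0,60,120)]
    ws=[np.percentile(hull@q,99.7)-np.percentile(hull@q,.3) for q in n]; print(a,np.round(ws,1),round(sum(ws),1))
E
```

```text
[506.3  148.64 144.57] [-1.29 -2.86  0.  ] [ 0.26  0.39  1.9  -0.    0.85 -0.46] 87.8902079528143
hub 0.69 [315.7, 189.9] [506.09 147.06   0.  ]
hub 0.66 [477.6, 104.5] [560.06 295.3    0.  ]
hub_tab 0.6 [303.6, 187.9] [492.5  147.87  34.  ]
hub_tab 0.55 [488.9, 83.4] [543.77 300.72  34.  ]
317 193
1896 33.43368423891297 ((507.20758056640625, 148.49609375), 29.79875946044922)
4544 ((507.4110412597656, 148.6761016845703), 46.193763732910156)
0 [55.4 55.2 55.6] 166.2
3 [54.7 54.6 54.9] 164.2
6 [54.  54.  54.2] 162.3
9 [53.2 53.4 53.4] 159.9
12 [52.4 52.4 52.7] 157.4
15 [51.8 51.9 52. ] 155.7
18 [52.4 52.3 52.5] 157.2
21 [53.2 53.2 53.3] 159.7
24 [53.9 54.1 54.3] 162.3
27 [54.6 54.8 55.1] 164.5
30 [55.3 55.5 55.8] 166.6
33 [55.9 56.  56.2] 168.1
36 [56.4 56.4 56.6] 169.4
39 [56.9 56.9 56.9] 170.7
42 [57.2 57.2 57.2] 171.5
45 [57.3 57.2 57.2] 171.8
48 [57.1 57.3 57.2] 171.5
51 [56.8 57.1 56.9] 170.9
54 [56.4 56.9 56.6] 169.8
57 [55.9 56.3 56. ] 168.2
```

View pics/hub.png

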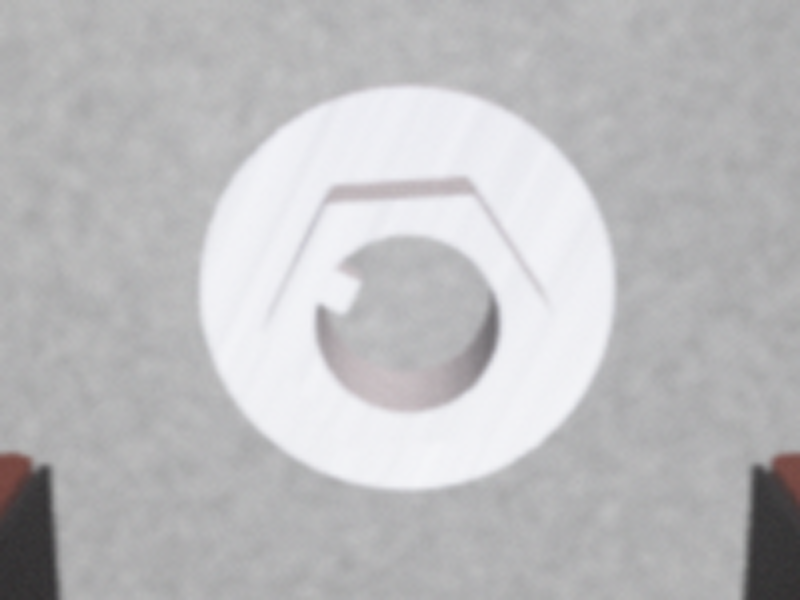

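The hub is confirmed close up: bore centre at crop (408,323), tab at (340,288), and flats at 15°+60k. That puts the hub yaw at about 195° and its axis at (507.2,148.6). I'll grasp at tool yaw 165°.

Request:
play_rows:
  dp:
    - [0.7, -0.5, -15]
    - [0, 0, -15]
    - [0, 0, -15]
    - [0, 0, -15]
    - [0, 0, -15]
    - [0, 0, -15]
    - [0, 0, -12]
    - [0, 0, -10]
  yaw: [6.8, 6.8, 6.8, 6.8, 6.5, 0, 0, 0]

```text
t: 5.47
ee_pos: [507.1, 147.8, 31.9]
orientation: [-0.407, -3.115, 0.0]
ft_force: [0.1, 0.0, 0.1]
width: 87.6
grasp_force: 0.0
```

Request:
play_rows:
  dp:
    - [0, 0, -10]
    - [0, 0, -7]
    - [0, 0, -4]
    - [0, 0, 0]
    - [0, 0, 0]
  yaw: [0, 0, 0, 0, 0]

```text
t: 5.88
ee_pos: [507.3, 148.7, 11.7]
orientation: [-0.403, -3.116, 0.0]
ft_force: [0.1, 0.7, 0.1]
width: 87.8
grasp_force: 0.0
```

Request:
play_rows:
  dp:
    - [0, 0, 0]
    - [0, 0, 0]
    - [0, 0, 0]
    - [0, 0, 0]
    - [0, 0, 0]
    - [0, 0, 0]
    - [0, 0, 0]
    - [0, 0, 0]
  yaw: [0, 0, 0, 0, 0, 0, 0, 0]
  gripper: 1

```text
t: 6.55
ee_pos: [507.3, 148.8, 11.9]
orientation: [0.402, 3.115, 0.0]
ft_force: [0.3, 0.2, 4.0]
width: 51.7
grasp_force: 30.0
```

Request:
play_rows:
  dp:
    - [0, 0, 4]
    - [0, 0, 10]
    - [0, 0, 20]
    - [0, 0, 20]
    - [0, 0, 20]
    - [0, 0, 20]
    - [0, 0, 20]
    - [0, 0, 10]
  yaw: [0, 0, 0, 0, 0, 0, 0, 0]

```text
t: 7.22
ee_pos: [508.0, 148.8, 138.4]
orientation: [0.402, 3.113, 0.002]
ft_force: [0.2, 0.4, -2.0]
width: 51.8
grasp_force: 30.0
```

Request:
play_rows:
  dp:
    - [-1.5, -10, 0]
    - [-1.5, -13.5, 0]
    - [-1.5, -13.5, 0]
    - [-1.5, -13.5, 0]
    - [-1.5, -13.5, 0]
    - [-1.5, -13.5, 0]
    - [-1.5, -13.5, 0]
    - [-1.5, -13.5, 0]
  yaw: [-6.5, -6.5, -6.5, -6.5, -6.5, -6.5, -6.5, -6.5]

```text
t: 7.88
ee_pos: [494.6, 43.5, 135.6]
orientation: [-1.735, -2.619, 0.001]
ft_force: [-0.3, 0.6, -3.0]
width: 51.8
grasp_force: 30.0
```

Request:
play_rows:
  dp:
    - [-1.5, -13.5, 0]
    - [-1.5, -13.5, 0]
    - [-1.5, -13.5, 0]
    - [-1.5, -13.5, 0]
    - [-1.5, -13.5, 0]
    - [-1.5, -13.5, 0]
    - [-1.5, -13.5, 0]
    - [-1.5, -13.5, 0]
  yaw: [-6.5, -6.5, -6.5, -6.5, -6.5, -6.5, -6.5, -6.5]

```text
t: 8.55
ee_pos: [482.6, -64.5, 135.6]
orientation: [-2.707, -1.593, 0.001]
ft_force: [0.1, -0.3, -2.6]
width: 51.8
grasp_force: 30.0
```

Request:
play_rows:
  dp:
    - [-1.5, -13.5, 0]
    - [-1.5, -13.5, 0]
    - [-1.5, -13.5, 0]
    - [-1.5, -13.5, 0]
    - [-1.5, -13.5, 0]
    - [-1.5, -13.5, 0]
    - [-1.5, -12, 0]
    - [-1.5, -7, 0]
  yaw: [-6.5, -6.5, -6.5, -6.5, -6.5, -6.5, -6.5, -6.5]

```text
t: 9.22
ee_pos: [470.8, -164.8, 135.7]
orientation: [3.132, 0.244, -0.001]
ft_force: [-0.5, -0.2, -2.2]
width: 51.9
grasp_force: 30.0
```

Request:
play_rows:
  dp:
    - [0, 0, 0]
    - [0, 0, 0]
    - [0, 0, 0]
  yaw: [0, 0, 0]

```text
t: 9.47
ee_pos: [471.0, -163.4, 135.6]
orientation: [-3.131, -0.259, 0.001]
ft_force: [0.2, 0.5, -3.0]
width: 51.9
grasp_force: 30.0
```

```bash
python3 - <<'E'
from h import *
np.set_printoptions(precision=2,suppress=True)
o=[ctrl.get_obs() for _ in range(3)]
print(o[0]['ee_pos'],o[0]['orientation'],o[0]['ft_force'],o[0]['moment'],o[0]['qpos'])
w=shot('wrist'); Te=ctrl.get_obs()['ee_pos']
vv,uu=np.mgrid[100:320,200:440]
P=np.array([at_depth(w,a,b) for a,b in zip(uu.ravel(),vv.ravel())])
near=np.hypot(P[:,0]-Te[0],P[:,1]-Te[1])<50
zt=Te[2]+22
T=P[near&(abs(P[:,2]-zt)<4)]; F=P[near&(abs(P[:,2]-zt+26)<4)]
print(zt,T[:,2].mean(),F[:,2].mean(),cv2.minEnclosingCircle(T[:,:2].astype(np.float32)),cv2.minEnclosingCircle(F[:,:2].astype(np.float32)))
for r in models.landmark_of(w,'hub_tab')[:1]: print(r,at_z(w,*r['location'],zt))
# tilt: plane fit of top
A=np.c_[T[:,:2],np.ones(len(T))]; print('tilt',np.linalg.lstsq(A,T[:,2],rcond=None)[0])
save(w,'held.png',(200,100,440,280),3)
E
```

```text
[ 470.96 -163.43  135.61] [-3.13 -0.26  0.  ] [ 0.15  0.5  -3.02] [ 0.03 -0.01  0.02] [-0.36  0.37  1.97  0.    0.8   1.05]
157.61624441582222 157.29941402504951 131.43526381697896 ((478.96368408203125, -162.2646942138672), 34.85624313354492) ((470.5290222167969, -163.62667846679688), 46.09189987182617)
{'location': [299.3, 238.4], 'conf': 0.82} [ 485.4  -153.66  157.62]
tilt [ -0.    -0.   158.77]
```

View pics/held.png

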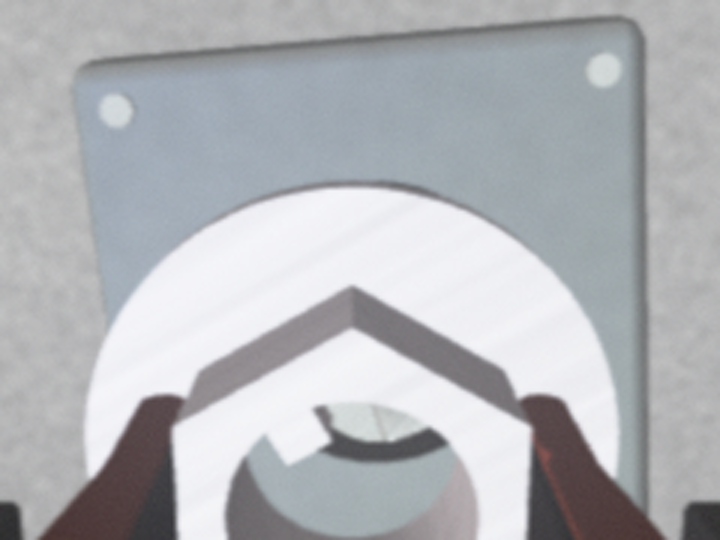

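The hub is held level. The bore is off-centre from the spindle by about (-0.9,-6.5) mm and the tab is at about 39°. I'll centre it and lower it slowly.

Request:
play_rows:
  dp:
    - [-0.9, -6.5, 0]
    - [0, 0, -10]
    - [0, 0, -10]
    - [0, 0, -10]
    - [0, 0, -5]
    - [0, 0, 0]
    - [0, 0, 0]
  yaw: [0, 0, 0, 0, 0, 0, 0]

```text
t: 10.15
ee_pos: [469.9, -170.1, 99.9]
orientation: [-3.131, -0.254, 0.002]
ft_force: [-0.8, -0.3, -2.2]
width: 52.0
grasp_force: 30.0
```

Request:
play_rows:
  dp:
    - [0, 0, -1.5]
    - [0, 0, -1.5]
    - [0, 0, -1]
    - [0, 0, -1]
    - [0, 0, -1]
    - [0, 0, 0]
  yaw: [0, 0, 0, 0, 0, 0]

```text
t: 10.65
ee_pos: [470.3, -170.3, 94.6]
orientation: [-3.131, -0.254, 0.0]
ft_force: [-0.6, 0.0, -2.7]
width: 51.9
grasp_force: 30.0
```

Request:
play_rows:
  dp:
    - [0, 0, -1]
    - [0, 0, -1]
    - [0, 0, -1]
    - [0, 0, -1]
    - [0, 0, -1]
    - [0, 0, 0]
  yaw: [0, 0, 0, 0, 0, 0]

```text
t: 11.15
ee_pos: [470.2, -170.3, 89.4]
orientation: [-3.131, -0.254, 0.001]
ft_force: [0.3, 0.1, -2.3]
width: 51.8
grasp_force: 30.0
```

Request:
play_rows:
  dp:
    - [0, 0, -1]
    - [0, 0, -1]
    - [0, 0, -1]
    - [0, 0, -1]
    - [0, 0, -1]
    - [0, 0, 0]
  yaw: [0, 0, 0, 0, 0, 0]

```text
t: 11.65
ee_pos: [470.2, -170.3, 84.5]
orientation: [-3.131, -0.254, 0.0]
ft_force: [-0.0, -0.9, -2.7]
width: 51.7
grasp_force: 30.0
```

Request:
play_rows:
  dp:
    - [0, 0, -2]
    - [0, 0, -2]
    - [0, 0, -2]
    - [0, 0, -2]
    - [0, 0, -1]
    - [0, 0, -1]
    - [0, 0, 0]
  yaw: [0, 0, 0, 0, 0, 0, 0]

```text
t: 12.23
ee_pos: [470.2, -170.3, 74.4]
orientation: [-3.131, -0.254, 0.0]
ft_force: [-0.2, -0.3, -2.4]
width: 51.7
grasp_force: 30.0
```

Request:
play_rows:
  dp:
    - [0, 0, -0.5]
    - [0, 0, -0.5]
    - [0, 0, -0.5]
    - [0, 0, -0.5]
    - [0, 0, 0]
  yaw: [0, 0, 0, 0, 0]

```text
t: 12.65
ee_pos: [470.3, -170.3, 72.6]
orientation: [-3.131, -0.254, 0.0]
ft_force: [0.6, 0.5, -3.0]
width: 51.5
grasp_force: 30.0
```

Request:
play_rows:
  dp:
    - [0, 0, -0.4]
    - [0, 0, -0.3]
    - [0, 0, -0.3]
    - [0, 0, 0]
  yaw: [0, 0, 0, 0]

```text
t: 12.98
ee_pos: [470.4, -170.4, 71.8]
orientation: [3.131, 0.254, 0.0]
ft_force: [-0.9, 0.1, -0.1]
width: 51.8
grasp_force: 30.0
```

Request:
play_rows:
  dp:
    - [0, 0, -0.2]
    - [0, 0, 0]
    - [0, 0, 0]
  yaw: [0, 0, 0]

```text
t: 13.23
ee_pos: [470.4, -170.3, 71.7]
orientation: [3.131, 0.254, 0.0]
ft_force: [-0.2, 0.7, 1.2]
width: 52.1
grasp_force: 30.0
```

The tab is resting on the spindle end with about 4 N. Now I'll turn toward the keyway.

Request:
play_rows:
  dp:
    - [0, 0, 0]
    - [0, 0, 0]
    - [0, 0, 0]
    - [0, 0, 0]
    - [0, 0, 0]
  yaw: [-1.5, -1.5, -1.5, -1.5, 0]

```text
t: 13.65
ee_pos: [469.8, -170.0, 71.4]
orientation: [-3.14, -0.088, 0.001]
ft_force: [-1.6, 1.7, 0.6]
width: 51.5
grasp_force: 30.0
```

Request:
play_rows:
  dp:
    - [0, 0, 0]
    - [0, 0, 0]
    - [0, 0, 0]
  yaw: [-1.5, -1.5, 0]

```text
t: 13.9
ee_pos: [470.3, -170.4, 71.3]
orientation: [3.141, 0.008, 0.0]
ft_force: [-0.7, 0.5, -3.0]
width: 51.9
grasp_force: 30.0
```

Request:
play_rows:
  dp:
    - [0, 0, 0]
    - [0, 0, 0]
    - [0, 0, 0]
  yaw: [-1, -1, 0]

```text
t: 14.15
ee_pos: [470.3, -170.3, 71.4]
orientation: [-3.141, 0.048, 0.0]
ft_force: [0.6, -0.0, -2.7]
width: 51.7
grasp_force: 30.0
```

The force has dropped off, so the tab is over the keyway. I'll turn a touch more and lower gently.

Request:
play_rows:
  dp:
    - [0, 0, 0]
    - [0, 0, -0.5]
    - [0, 0, -0.5]
    - [0, 0, 0]
  yaw: [-0.7, 0, 0, 0]

```text
t: 14.48
ee_pos: [470.2, -170.3, 70.4]
orientation: [-3.141, 0.066, 0.0]
ft_force: [-0.1, 0.4, -1.6]
width: 51.8
grasp_force: 30.0
```

Request:
play_rows:
  dp:
    - [0, 0, -0.5]
    - [0, 0, -0.5]
    - [0, 0, 0]
  yaw: [0, 0, 0]

```text
t: 14.73
ee_pos: [470.2, -170.3, 69.4]
orientation: [-3.141, 0.066, 0.0]
ft_force: [-0.2, -0.0, -1.5]
width: 51.8
grasp_force: 30.0
```

Request:
play_rows:
  dp:
    - [0, 0, -0.7]
    - [0, 0, -0.7]
    - [0, 0, -0.7]
    - [0, 0, -0.7]
    - [0, 0, 0]
  yaw: [0, 0, 0, 0, 0]

```text
t: 15.15
ee_pos: [470.2, -170.3, 66.5]
orientation: [-3.141, 0.066, 0.0]
ft_force: [-0.2, 0.1, -3.7]
width: 51.9
grasp_force: 30.0
```

Request:
play_rows:
  dp:
    - [0, 0, -0.6]
    - [0, 0, -0.6]
    - [0, 0, -0.6]
    - [0, 0, 0]
  yaw: [0, 0, 0, 0]

```text
t: 15.48
ee_pos: [470.2, -170.3, 64.8]
orientation: [-3.141, 0.066, 0.0]
ft_force: [-0.5, 0.3, -2.8]
width: 51.7
grasp_force: 30.0
```

Request:
play_rows:
  dp:
    - [0, 0, -0.5]
    - [0, 0, -0.5]
    - [0, 0, -0.3]
    - [0, 0, 0]
  yaw: [0, 0, 0, 0]

```text
t: 15.82
ee_pos: [470.4, -170.4, 63.7]
orientation: [3.141, -0.066, 0.0]
ft_force: [0.9, -0.2, 0.1]
width: 51.8
grasp_force: 30.0
```

Request:
play_rows:
  dp:
    - [0, 0, -0.4]
    - [0, 0, 0]
    - [0, 0, 0]
  yaw: [0, 0, 0]

```text
t: 16.07
ee_pos: [470.4, -170.4, 63.3]
orientation: [3.141, -0.066, 0.0]
ft_force: [-0.6, 0.4, 2.8]
width: 51.9
grasp_force: 30.0
```

It's on the seat. I'll press home to about 10 N, ease off, and release.

Request:
play_rows:
  dp:
    - [0, 0, -0.4]
    - [0, 0, -0.3]
    - [0, 0, 0]
    - [0, 0, 0]
  yaw: [0, 0, 0, 0]

```text
t: 16.4
ee_pos: [470.4, -170.4, 62.7]
orientation: [3.141, -0.066, 0.0]
ft_force: [-1.6, 0.6, 5.3]
width: 51.8
grasp_force: 30.0
```

Request:
play_rows:
  dp:
    - [0, 0, 0.4]
    - [0, 0, 0]
    - [0, 0, 0]
  yaw: [0, 0, 0]

```text
t: 16.65
ee_pos: [470.4, -170.3, 63.0]
orientation: [3.141, -0.066, 0.0]
ft_force: [-0.7, -0.2, 3.2]
width: 51.6
grasp_force: 30.0
```

Request:
play_rows:
  dp:
    - [0, 0, 0]
    - [0, 0, 0]
    - [0, 0, 0]
    - [0, 0, 0]
    - [0, 0, 0]
    - [0, 0, 0]
    - [0, 0, 0]
    - [0, 0, 0]
  yaw: [0, 0, 0, 0, 0, 0, 0, 0]
  gripper: 0

```text
t: 17.32
ee_pos: [470.3, -170.3, 62.9]
orientation: [3.141, -0.066, 0.0]
ft_force: [0.3, -0.5, -0.0]
width: 88.0
grasp_force: 0.0
```

Request:
play_rows:
  dp:
    - [0, 0, 3]
    - [0, 0, 10]
    - [0, 0, 20]
    - [0, 0, 20]
    - [0, 0, 25]
    - [0, 0, 25]
    - [0, 0, 20]
    - [0, 0, 0]
  yaw: [0, 0, 0, 0, 0, 0, 0, 0]

```text
t: 17.98
ee_pos: [472.7, -171.2, 190.6]
orientation: [3.138, -0.066, 0.011]
ft_force: [0.2, 0.0, -0.8]
width: 87.6
grasp_force: 0.0
```

```bash
python3 - <<'E'
from h import *
np.set_printoptions(precision=2,suppress=True)
w=shot('wrist'); 
vv,uu=np.mgrid[80:320,200:440]
P=np.array([at_depth(w,a,b) for a,b in zip(uu.ravel(),vv.ravel())])
r=np.hypot(P[:,0]-470,P[:,1]+170.2)
for lo,hi,zz,e in((0,12,84,'spindle'),(20,25,86,'boss'),(33,44,60,'flange')):
    T=P[(r>lo)&(r<hi)&(abs(P[:,2]-zz)<6)]; A=np.c_[T[:,:2]-[470,-170.2],np.ones(len(T))]; print(e,len(T),np.linalg.lstsq(A,T[:,2],rcond=None)[0])
u,v=map(int,proj(w,np.array([470,-170,80.]))); save(w,'end.png',(u-70,v-70,u+70,v+70),4)
E
```

```text
spindle 649 [-0.02 -0.01 83.6 ]
boss 1054 [-0.   -0.   85.54]
flange 3071 [-0.   -0.   59.55]
```

View pics/end.png

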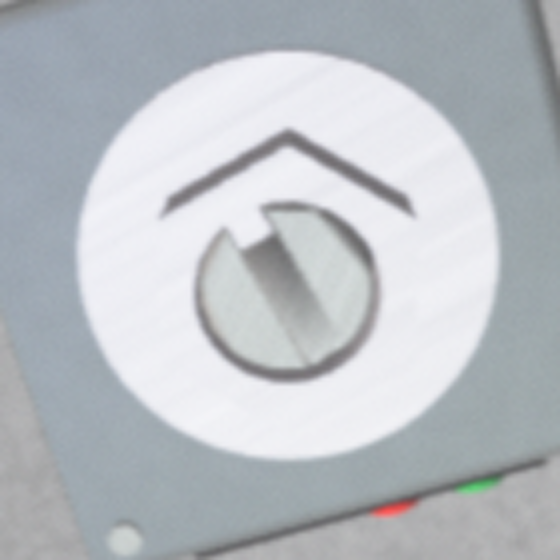

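The tab sits in the keyway at crop (250,230). The hub is level, with the boss top about 2 mm above the spindle end as it should be, so it is fully home.

```bash
python3 -c "
from workcell import ticket; print(ticket.close_job())"
```

```text
the job is handed in; nothing more can be done
None
```

The small silver hub is on the spindle with its tab in the keyway, sitting flat on the seat and released; the arm never went near the spacer, cup or tin, and the job is handed in.

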